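# Pack the sample transport box tight between its cold packs

### The arm

A 6-joint arm with a two-finger parallel gripper is mounted at the origin on the work surface. World frame = base frame: x ahead of the robot, y to its left, z up, the work surface at z = 0. Lengths are in m, angles in degrees, forces in N, time in s.
With the tool pointing down it reaches from about 0.325 to 0.875 m from the base axis. Payload 4.4 kg.
Tool frame: the origin (TCP) lies midway between the tips of the shut fingers; the grasp point (between the pads) lies r.pinch_z behind it (r.pinch_z is the distance from the TCP to the grasp point, in m); z points along the fingers, y is the direction in which the jaws open and shut (so a half turn about z gives the same grasp; the last joint's range is limited). The gripper opens to 85 mm and grips with 20 to 120 N. Pads are 22 mm wide; open, the fingers measure 114 mm over their backs; the gripper's body (76 mm by 85 mm) begins 54 mm behind the grasp point. The pads swing forward as they close: fully open they stand 13 mm farther back than shut.
Start: joints at [-77.435, 11.837, 88.321, -0, 79.842, -8.623], TCP at [0.208, -0.536, 0.231] pointing down, gripper open.
Joint ranges: [-156.59, 156.59], [-49.26, 127.26], [12.9, 141.05], [-63.56, 243.56], [4.71, 150.69], [-161.64, 161.64]. Speed limits (degrees/s): [159.86, 159.86, 180, 180, 180, 180].

### API

Orientations are given as a 3x3 rotation matrix whose columns are the frame's x, y, z axes.
In Python, from workcell import r, imaging gives the robot as it stands.
- The arm moves only by the tool drive_tool, never from a script. Its argument "series" is a list of rows, each a list of 6 numbers: the shift along the tool's x, y, z in cm, then the turn, a rotation vector about the tool's x, y, z in degrees. In form: [[tx, ty, tz, rx, ry, rz], ...]. A call has 1 to 12 rows; each row is the pose to reach, as a shift and turn from the pose measured when the call began, along the tool's axes at that moment; what a row does not reach only later rows make up. A row lasts 1/10 s, in which the tool goes at most 50 mm and 8.59 degrees, less where a joint would pass 70% of its speed; a pose out of reach is approached as far as the arm can. A call with a gripper value outside its range is refused whole. "fingers" is the finger opening in cm, from 0 to 8.54, set as the call begins (left out, the last holds). The fingers move at their own pace and stop on an object; "newtons" is the grip in N (left out, the last holds). Time passes only in rows, so rows that repeat a pose let the fingers close. It gives the time, the measured TCP pose, the force and the opening at its end, in the units of the state.
- r.observe(): the state, without advancing time (a new reading comes with each control period).
- imaging.grab_frame(name): name is "scene" or "side" or "wrist"; returns a dict with "image" (420x560x3 uint8, blue, green, red), "fovy" (degrees; the focal length in pixels is half the picture's height over the tangent of half this angle, whatever the lens; pixels are square), "cx", "cy" (the principal point, pixels), "extrinsics" (4x4, takes a point from camera to world coordinates). Camera axes: x right, y down, z forward; pixel columns grow to the right and rows downward; lengths in m; the calibration is good to about 2 mm. A picture is of the moment at which its call begins. There is no depth.
- r.finish_job(): hands the job in, once; it reports no verdict.
The state is a dict: "clock": time; "joints": joint angles; "qd": joint speeds; "joint_torque": joint torques, N m; "tcp_pos": TCP position; "eef_rot": TCP orientation; "wrist_force": force on the tool from outside, world axes, zero at the start; "moment": the same for the moment, N m; "gripper_width": opening from 0.0 (shut) to 1.0 (fully open).
Only numpy, scipy, OpenCV 4.12 (cv2) and the standard library are available. Lean on these libraries where they do the work, as an engineer would, in place of code of your own. Each camera call takes 0.05 s, during which the arm holds its last target.

### The job

Get the blue sample transport box ready for the courier: slide the jar and the square bottle along inside it, without lifting them, until they and the small cold pack are squeezed up snug against the end of the box where the small cold pack stands. Then take the large cold pack by its handle and lower it, without dropping it, into the space left at the other end, until it rests flat on the box's floor. Everything in the box must stay upright, and the yellow-lidded jar, the marker pen and the beaker beside the box stay where they are.

Things in the scene. Friction and masses are not known exactly. Their poses are not given: they have to be found in the camera images.
- case_in (a point): Open transport box, white inside, blue outside, fixed to the bench. Point: centre of its inner floor, 12 mm above the bench. Inside 112 mm (own x) by 162 mm (own y), 60 mm deep, walls 12 mm, z up. Small cold pack stands at the -y end; the large one belongs at the +y end. Packed tight, small pack (36 mm), jar and bottle (50 mm) and large pack (70 mm) leave 6 mm of play along y.
- small_pack_mid (a point): Small pale-blue cold pack, loose block 104 mm (own x) by 36 mm (own y) by 56 mm high, 200 g, standing across the box up to 8 mm off its -y end wall. Point: its centre, 28 mm above its underside.
- jar_mid (a point): Round white sample jar with red lid, 50 mm across, 60 mm high, about 120 g, standing loose in the middle of the box, on one side (27 mm off the box's centre line). Point: on its axis, 30 mm above its underside. At the start 47 to 59 mm are free between jar or bottle and the box's +y end wall.
- bottle_mid (a point): Square brown bottle with white label band, 48 by 48 mm, shoulder 46 mm high, black cap 28 mm across with its top 60 mm high, about 130 g, standing loose beside the jar in the other half of the box, nearly square to it. Point: on its axis, 30 mm above its underside.
- pack_mid (a point): Large pale-blue cold pack, about 420 g, on a flat 4 mm tray. Block 104 mm (own x) by 70 mm (own y), 56 mm high, bottom edges bevelled 6 mm, alike both ways round. Blue handle: a bar along own x over the middle, 76 mm long, 18 mm wide, 76 to 100 mm above the underside, on two end posts. Point: on the centre line, 50 mm above the underside, 38 mm below the handle bar's centre.
- spare_jar_mid (a point): Bystander between box and tray: jar like the one in the box but with a yellow lid, 50 mm across, 60 mm high; point at its centre.
- beaker_mid (a point): Bystander between box and tray, farther from the robot: glass beaker, 70 mm across, 90 mm high; point at its centre.
- marker_mid (a point): Bystander between box and tray: white marker pen with a red cap lying flat, 15 mm thick, 110 mm long; point near its middle.
There are look-alikes about, which are no part of the job. What is shaped like the part that bears small_pack_mid but red is not meant.

How it is judged (in metres and radians):
On the way:
1. jar and bottle have been slid up towards the small cold pack's end, making room (both within 7 mm of fully tight) (y of jar_mid in the frame of case_in below -0.013 m and y of bottle_mid in the frame of case_in below -0.014 m), for 0.2 s.
At the end, for the whole second after the job is handed in: The large cold pack rests flat on the box floor at the +y end (height within 4 mm, tilt under 0.08 rad), at rest; jar, bottle and small pack stand upright on the floor, packed at the other end: jar and bottle within 8 mm and small pack within 9 mm of fully tight (x of pack_mid in the frame of case_in between -0.008 and 0.008 m and y of pack_mid in the frame of case_in between 0.036 and 0.052 m and z of pack_mid in the frame of case_in between 0.046 and 0.054 m and angle between each of pack_mid, jar_mid, bottle_mid, small_pack_mid's own z axis and vertical below 0.08 rad and y of jar_mid in the frame of case_in below -0.012 m and y of bottle_mid in the frame of case_in below -0.013 m and y of small_pack_mid in the frame of case_in below -0.054 m and z of jar_mid in the frame of case_in between 0.026 and 0.034 m and z of bottle_mid in the frame of case_in between 0.026 and 0.034 m and z of small_pack_mid in the frame of case_in between 0.024 and 0.032 m and linear speed of pack below 0.02 m/s); the robot touches nothing.
It fails at once if the large cold pack is dropped (falls freely faster than 0.6 m/s, about 2 cm) (linear speed of pack above 0.6 m/s and contact force between the fingers and pack below 0.1 N).
It fails at once if the jar, bottle or small pack is lifted more than 20 mm off the box's floor (z of any of jar_mid, bottle_mid in the frame of case_in above 0.05 m or z of small_pack_mid in the frame of case_in above 0.048 m).
It fails at once if the yellow-lidded jar, marker or beaker is moved by more than 30 mm (distance of any of spare_jar_mid, beaker_mid, marker_mid from where it was at the start of the episode above 0.03 m).
It also fails if it takes over 56 s, if anything falls off the work surface, if the arm or the gripper's body presses on something with over 40 N, if the wrist force passes 120 N, or if a joint passes its speed limit or range.

## Working session

There is one attempt and no reset: what is moved stays moved. The work goes in short steps, Python scripts to look and compute and a tool call to move; the robot and the scene stay as the last step left them, time stands still between calls to the robot, and variables do not carry over. Pictures are saved under pics/ and viewed, and the job is handed in when it is done.

Besides the shell and the picture viewer there is one more tool, called after "Call:" as name(argument=value, ...), one argument or row to a line, values as JSON. drive_tool: Moves the arm, as the interface text tells. Its arguments: {"type":"object","properties":{"series":{"type":"array","items":{"type":"array","items":{"type":"number"}}},"fingers":{"type":"number"},"newtons":{"type":"number"}},"required":["series"]}

```bash
mkdir -p pics; ls
python3 - <<'E'
from workcell import r, imaging
import cv2, numpy as np
s=r.observe(); print(s, r.pinch_z)
for n in ("scene","side","wrist"):
    f=imaging.grab_frame(n); cv2.imwrite(f"pics/{n}0.png",f["image"]); np.savez(f"/tmp/{n}0.npz",**{k:f[k] for k in f})
    print(n,f["fovy"],f["cx"],f["cy"],np.round(f["extrinsics"],4).tolist())
E
```

```text
pics
{'clock': 0.0, 'joints': array([-7.74350450e+01,  1.18865156e+01,  8.84059190e+01, -2.10656652e-04,
        7.98417848e+01, -8.62297074e+00]), 'qd': array([-0.01252426,  0.06089501, -0.10573271,  0.04520117,  0.05080984,
       -0.03369168]), 'joint_torque': array([-1.57215920e-03, -3.83035433e+01, -2.91599858e+01, -3.72422637e-04,
        1.05099339e-02,  3.18393546e-06]), 'tcp_pos': array([ 0.20764098, -0.5353763 ,  0.23009404]), 'eef_rot': array([[ 9.32399841e-01,  3.61428102e-01, -5.13149401e-04],
       [ 3.61428299e-01, -9.32397105e-01,  2.28567668e-03],
       [ 3.47648767e-04, -2.31663129e-03, -9.99997256e-01]]), 'wrist_force': array([ 0.66881016, -1.11997389, -0.74592334]), 'moment': array([ 0.01148865,  0.00317233, -0.00661284]), 'gripper_width': 0.9992664774938743} 0.0187
scene 47.39787949708306 277.3156763361768 208.20061111436465 [[0.6351, 0.6518, -0.4145, 0.9502], [0.7724, -0.5308, 0.3489, -0.359], [0.0074, -0.5417, -0.8405, 1.0055], [0.0, 0.0, 0.0, 1.0]]
side 48.09845620724997 276.0493789924775 212.8061610113025 [[-0.9992, -0.0032, 0.0391, 0.4471], [-0.0344, 0.5508, -0.8339, 1.0029], [-0.0188, -0.8346, -0.5505, 0.7397], [0.0, 0.0, 0.0, 1.0]]
wrist 62.70520154953046 277.98417783843047 211.2557723279622 [[0.3617, -0.8886, -0.2819, 0.2788], [-0.9323, -0.3453, -0.1077, -0.5081], [-0.0016, 0.3018, -0.9534, 0.3729], [0.0, 0.0, 0.0, 1.0]]
```

View pics/scene0.png

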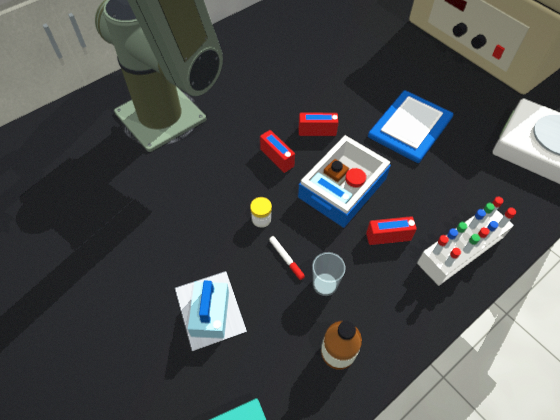

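View pics/side0.png

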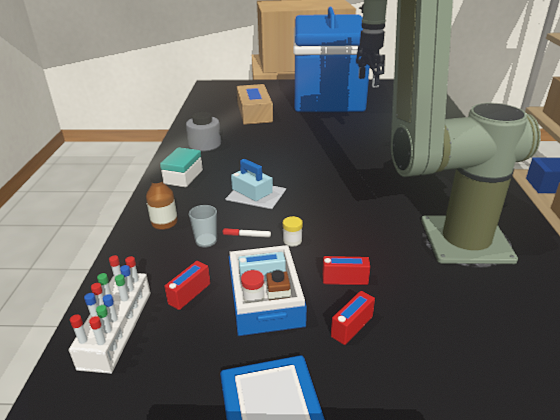

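View pics/wrist0.png

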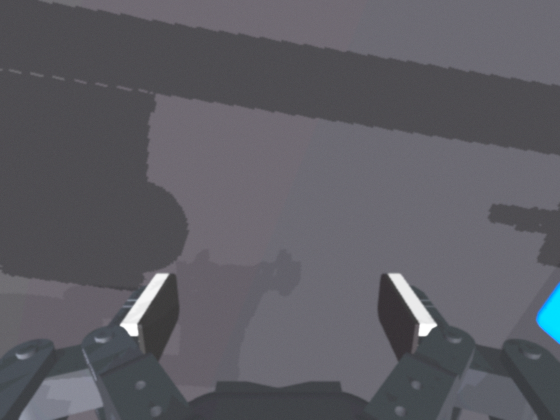

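Candidates: the box is at scene (345,180), and its blue lid-like twin tray is at (411,125). The small pack is pale blue inside the box at (330,187). Its red look-alikes are at (319,124), (277,150) and (391,230), all outside the box. The large pack with the handle is at (208,308), and the teal box at (240,410) is not it. The red-lid jar is at (356,177), while the yellow-lid one at (261,212) is a bystander. The square bottle is at (336,168), and the round brown bottle at (341,345) is not it. Next is a close crop to check these.

Run:
```python
import cv2,numpy as np
a=cv2.imread("pics/scene0.png");b=cv2.imread("pics/side0.png")
A=cv2.resize(a[130:230,290:400],None,fx=5,fy=5,interpolation=cv2.INTER_CUBIC)
cv2.imwrite("pics/c1.png",A)
B=cv2.resize(b[235:340,215:315],None,fx=5,fy=5,interpolation=cv2.INTER_CUBIC)
cv2.imwrite("pics/c2.png",B)
C=np.hstack([cv2.resize(a[265:355,170:250],None,fx=5,fy=5,interpolation=cv2.INTER_CUBIC),cv2.resize(b[150:240,215:295],None,fx=5,fy=5,interpolation=cv2.INTER_CUBIC)])
cv2.imwrite("pics/c3.png",C)
```

```text
(no output)
```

View pics/c1.png

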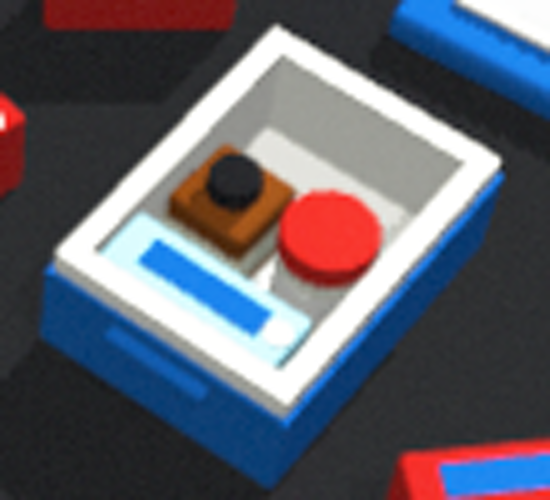

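View pics/c2.png

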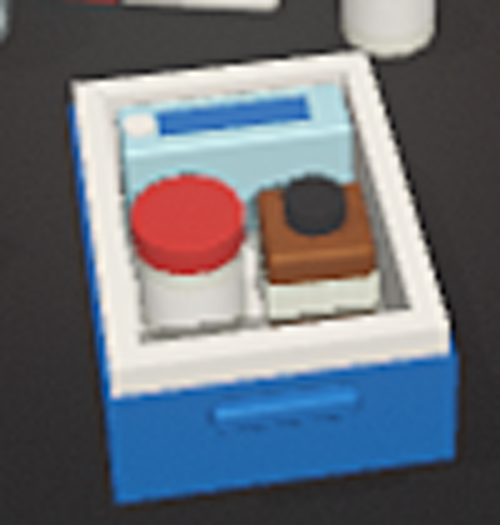

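View pics/c3.png

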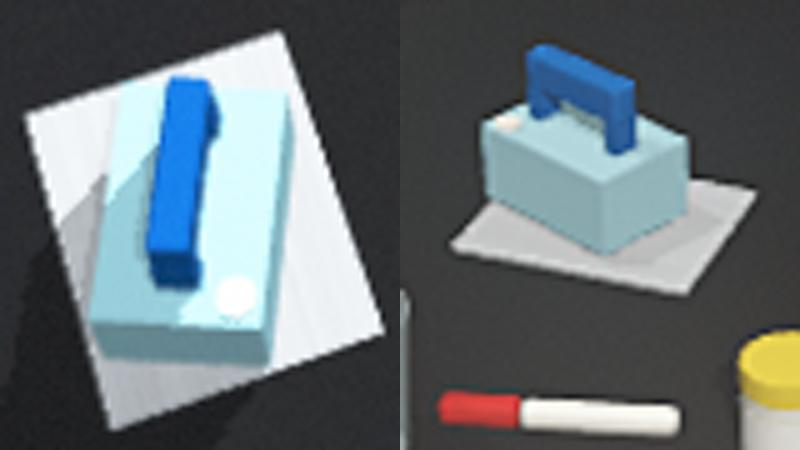

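```bash
cat > h.py <<'E'
import numpy as np, cv2
def cam(f): 
    fy=float(f["fovy"]); foc=210/np.tan(np.radians(fy)/2); return foc,float(f["cx"]),float(f["cy"]),np.array(f["extrinsics"])
def plane(f,pts,z):
    foc,cx,cy,E=cam(f); o=[]
    for u,v in np.atleast_2d(pts):
        d=E[:3,:3]@np.array([(u-cx)/foc,(v-cy)/foc,1]); o.append(E[:3,3]+d*(z-E[2,3])/d[2])
    return np.array(o)
def proj(f,P):
    foc,cx,cy,E=cam(f); p=(np.atleast_2d(P)-E[:3,3])@E[:3,:3]; return np.c_[p[:,0]/p[:,2]*foc+cx,p[:,1]/p[:,2]*foc+cy]
def blob(im,lo,hi,roi):
    x0,y0,x1,y1=roi; hsv=cv2.cvtColor(im[y0:y1,x0:x1],cv2.COLOR_BGR2HSV)
    m=cv2.inRange(hsv,np.array(lo),np.array(hi)); c=max(cv2.findContours(m,0,2)[0],key=cv2.contourArea)
    return c.reshape(-1,2)+[x0,y0]
E
python3 - <<'E'
from h import *
sc=np.load("/tmp/scene0.npz");sd=np.load("/tmp/side0.npz")
A=np.array([[52,255],[285,408],[502,162],[278,27]])/5+[290,130]-0.4
B=np.array([[370,55],[72,85],[113,392],[452,348]])/5+[215,235]-0.4
for n,f,p in(("scene",sc,A),("side",sd,B)):
    P=plane(f,p,.072)[:,:2]; print(n,np.round(P,4).tolist()); 
    print("len",[round(float(np.linalg.norm(P[i]-P[(i+1)%4])),4) for i in range(4)],"c",P.mean(0).round(4))
    y=(P[2]+P[3]-P[0]-P[1]);x=(P[1]+P[2]-P[0]-P[3]); print("yaw of own y",np.degrees(np.arctan2(y[1],y[0])),"x",np.degrees(np.arctan2(x[1],x[0])))
for n,f,roi,rb in(("scene",sc,(340,160,375,190),(0,0,0,0)),("side",sd,(235,265,268,300),0)):
    m=blob(f["image"],(0,150,90),(8,255,255),roi); print(n,"jarred",m.min(0),m.max(0))
A2=np.array([[118,78],[290,93],[268,330],[90,322]])/5+[170,265]-.4   # block top scene
P=plane(sc,A2,.060)[:,:2];print("pack top scene",P.round(4).tolist(),P.mean(0))
print("len",[round(float(np.linalg.norm(P[i]-P[(i+1)%4])),4) for i in range(4)])
bar=np.array([[170,78],[207,78],[190,252],[148,250]])/5+[170,265]-.4
P=plane(sc,bar,.104)[:,:2];print("bar scene",P.round(4).tolist(),P.mean(0))
print("len",[round(float(np.linalg.norm(P[i]-P[(i+1)%4])),4) for i in range(4)])
bar=np.array([[530,46],[545,43],[637,82],[607,90]]);bar[:,0]-=400
bar=bar/5+[215,150]-.4
P=plane(sd,bar,.104)[:,:2];print("bar side",P.round(4).tolist(),P.mean(0))
print("lens",[round(float(np.linalg.norm(P[i]-P[(i+1)%4])),4) for i in range(4)])
b=np.array([[482,125],[545,100],[688,135],[605,178]]);b[:,0]-=400
P=plane(sd,b/5+[215,150]-.4,.060)[:,:2];print("top side",P.round(4).tolist(),P.mean(0))
print("lens",[round(float(np.linalg.norm(P[i]-P[(i+1)%4])),4) for i in range(4)])
# lids
e=lambda c,o:np.array(c)/5+o-.4
print("jar scene",plane(sc,e([330,232],[290,130]),.072),"jar side",plane(sd,e([187,218],[215,235]),.072))
print("cap scene",plane(sc,e([236,175],[290,130]),.072),"cap side",plane(sd,e([315,200],[215,235]),.072))
q=e([[145,212],[312,318],[280,365],[103,250]],[290,130]);print("small top",plane(sc,q,.068).round(4).tolist())
E
```

```text
scene [[0.4633, 0.1212], [0.5976, 0.1476], [0.5611, 0.3319], [0.427, 0.3069]]
len [0.1369, 0.1878, 0.1364, 0.1892] c [0.5123 0.2269]
yaw of own y 101.1256693826968 x 10.83842563820028
side [[0.4605, 0.1299], [0.5971, 0.1539], [0.5582, 0.347], [0.4255, 0.3209]]
len [0.1387, 0.197, 0.1352, 0.1941] c [0.5103 0.2379]
yaw of own y 100.88289200997967 x 10.541273320856407
scene jarred [345 168] [365 186]
side jarred [241 270] [263 289]
pack top scene [[0.5119, -0.2226], [0.5641, -0.1697], [0.6419, -0.2377], [0.5938, -0.2913]] [ 0.57793589 -0.23032127]
len [0.0743, 0.1033, 0.0721, 0.1069]
bar scene [[0.5458, -0.2125], [0.5553, -0.2008], [0.6117, -0.2486], [0.6006, -0.2609]] [ 0.57832402 -0.23069943]
len [0.0151, 0.0739, 0.0165, 0.0731]
bar side [[0.608, -0.2517], [0.5994, -0.2556], [0.5413, -0.2057], [0.5581, -0.1959]] [ 0.57668771 -0.22722747]
lens [0.0095, 0.0765, 0.0194, 0.0749]
top side [[0.6379, -0.2343], [0.6028, -0.2659], [0.5135, -0.222], [0.5593, -0.171]] [ 0.57838649 -0.22330761]
lens [0.0472, 0.0995, 0.0686, 0.1009]
jar scene [[0.53816979 0.23515185 0.072     ]] jar side [[0.53708205 0.24478456 0.072     ]]
cap scene [[0.48376303 0.22372509 0.072     ]] cap side [[0.48285371 0.2324729  0.072     ]]
small top [[0.4703, 0.1758, 0.068], [0.5675, 0.1951, 0.068], [0.5773, 0.1646, 0.068], [0.4746, 0.1445, 0.068]]
```

Both crops confirm the choice: the pale-blue small pack stands at the -y end of the box, with the red-lid jar and the square bottle inside. The two views disagree by about 10 mm in y at the box, so I'll check it with the wrist camera from above.

```bash
cat > mv.py <<'E'
import sys, numpy as np
from workcell import r
from scipy.spatial.transform import Rotation as R
# args: x y z(tcp, m) angle of tool y (deg, world)
def go(x,y,z,a):
    s=r.observe(); Rt=s["eef_rot"]; t=np.radians(a)
    yv=np.array([np.cos(t),np.sin(t),0]); zv=np.array([0,0,-1.]); D=np.c_[np.cross(yv,zv),yv,zv]
    sh=Rt.T@(np.array([x,y,z])-s["tcp_pos"])*100; rv=np.degrees(R.from_matrix(Rt.T@D).as_rotvec())
    print("shift cm",sh.round(2),"rot",rv.round(2),"rows>=",max(np.linalg.norm(sh)/5,np.linalg.norm(rv)/8.59))
if __name__=="__main__":
    go(*map(float,sys.argv[1:5])); s=r.observe(); print(s["clock"],s["tcp_pos"].round(4),s["wrist_force"].round(1),s["joints"].round(1))
E
python3 mv.py 0.507 0.252 0.27 11
```

```text
shift cm [ 56.37 -62.62  -3.84] rot [ -0.08  -0.09 -79.81] rows>= 16.868849567822622
0.15 [ 0.2077 -0.5355  0.2303] [-0.5  0.2  0. ] [-77.4  11.9  88.4  -0.   79.8  -8.6]
```

Call:
drive_tool(
  series=[
    [56.4, -62.6, -3.8, 0, 0, -79.8],
    [56.4, -62.6, -3.8, 0, 0, -79.8],
    [56.4, -62.6, -3.8, 0, 0, -79.8],
    [56.4, -62.6, -3.8, 0, 0, -79.8],
    [56.4, -62.6, -3.8, 0, 0, -79.8],
    [56.4, -62.6, -3.8, 0, 0, -79.8],
    [56.4, -62.6, -3.8, 0, 0, -79.8],
    [56.4, -62.6, -3.8, 0, 0, -79.8],
    [56.4, -62.6, -3.8, 0, 0, -79.8],
    [56.4, -62.6, -3.8, 0, 0, -79.8],
    [56.4, -62.6, -3.8, 0, 0, -79.8],
    [56.4, -62.6, -3.8, 0, 0, -79.8],
  ],
  fingers=4.0,
)

```text
clock: 1.35
tcp_pos: [0.4209, 0.0263, 0.2587]
eef_rot: [[-0.191, 0.982, 0.0], [0.982, 0.191, 0.001], [0.001, 0.001, -1.0]]
wrist_force: [1.9, -2.1, 0.3]
gripper_width: 0.469
```

```bash
python3 mv.py 0.507 0.252 0.27 11
```

```text
shift cm [20.52 12.76 -1.1 ] rot [ 0.03 -0.08 -0.  ] rows>= 4.837483724249759
1.35 [0.4209 0.0263 0.2587] [ 1.9 -2.1  0.3] [-8.300e+00 -8.900e+00  1.063e+02  1.000e-01  8.260e+01 -1.930e+01]
```

Call:
drive_tool(
  series=[
    [20.5, 12.8, -1.1, 0, 0, 0],
    [20.5, 12.8, -1.1, 0, 0, 0],
    [20.5, 12.8, -1.1, 0, 0, 0],
    [20.5, 12.8, -1.1, 0, 0, 0],
    [20.5, 12.8, -1.1, 0, 0, 0],
    [20.5, 12.8, -1.1, 0, 0, 0],
    [20.5, 12.8, -1.1, 0, 0, 0],
  ],
)

```text
clock: 2.05
tcp_pos: [0.507, 0.2525, 0.2691]
eef_rot: [[-0.193, 0.981, -0.002], [0.981, 0.193, 0.0], [0.001, -0.001, -1.0]]
wrist_force: [-0.1, -0.1, -0.1]
gripper_width: 0.472
```

Run:
```python
from workcell import r, imaging
import cv2, numpy as np
f=imaging.grab_frame("wrist"); cv2.imwrite("pics/w1.png",f["image"]); np.savez("/tmp/w1.npz",**f)
s=r.observe();print(s["tcp_pos"],f["fovy"],f["extrinsics"].round(4).tolist())
```

```text
[0.50684122 0.25155099 0.26929449] 62.70520154953046 [[0.9812, 0.1851, 0.0554, 0.4918], [0.1932, -0.9356, -0.2955, 0.3278], [-0.0029, 0.3007, -0.9537, 0.4118], [0.0, 0.0, 0.0, 1.0]]
```

View pics/w1.png

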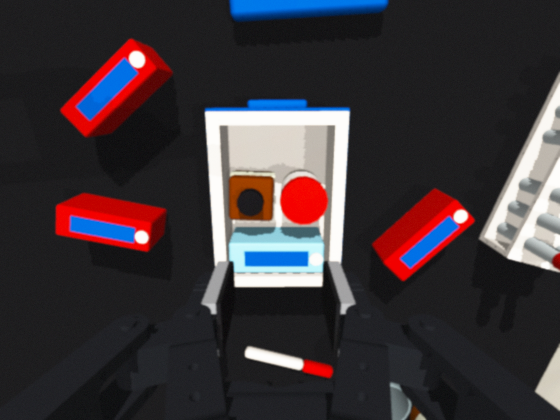

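The wrist view shows the box rim with corners near (206,111), (349,111), (340,287) and (215,287). The bottle cap is at (251,203), the jar lid at (304,200) and the small pack at (277,252). The box looks square to the tool.

Run:
```python
from h import *
f=np.load("/tmp/w1.npz"); im=f["image"]
cv2.imwrite("pics/w1c.png",cv2.resize(im[90:300,190:365],None,fx=3.4,fy=2.8,interpolation=cv2.INTER_CUBIC))
m=cv2.inRange(cv2.cvtColor(im,cv2.COLOR_BGR2HSV),np.array((0,0,200)),np.array((179,60,255)))
c=max(cv2.findContours(m[90:300,190:365],cv2.RETR_EXTERNAL,2)[0],key=cv2.contourArea).reshape(-1,2)+[190,90]
h=cv2.approxPolyDP(c,6,True).reshape(-1,2);print(h.tolist())
print(plane(f,h,.072)[:,:2].round(4).tolist())
for nm,p in(("jar",(304,200)),("cap",(250.5,203))): print(nm,plane(f,p,.072).round(4))
b=blob(im,(0,150,100),(8,255,255),(275,165,335,235));(x,y),rr=cv2.minEnclosingCircle(b);print("lid",x,y,rr,plane(f,(x,y),.072))
```

```text
[[205, 112], [215, 264], [225, 260], [221, 124], [229, 127], [230, 165], [302, 168], [304, 126], [335, 125], [329, 260], [339, 262], [348, 111]]
[[0.4245, 0.3059], [0.456, 0.1502], [0.4659, 0.1571], [0.441, 0.2979], [0.449, 0.2966], [0.4555, 0.2605], [0.5262, 0.2714], [0.5194, 0.3114], [0.5483, 0.3181], [0.5763, 0.179], [0.5875, 0.1788], [0.5573, 0.333]]
jar [[0.5353 0.2395 0.072 ]]
cap [[0.4821 0.2257 0.072 ]]
lid 303.489990234375 200.1178741455078 24.011674880981445 [[0.53478492 0.23927816 0.072     ]]
```

View pics/w1c.png

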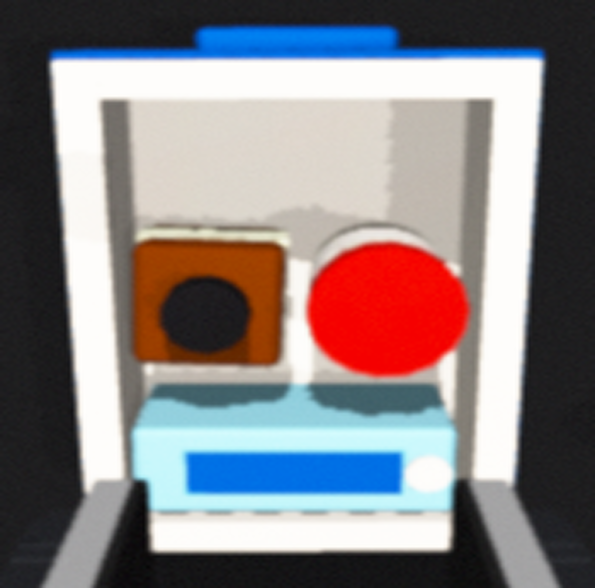

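Run:
```python
from h import *
f=np.load("/tmp/w1.npz")
for p in [(277,111),(277.5,125),(278.5,273),(278.5,286.2)]: print(p,plane(f,p,.072)[0].round(4))
p=lambda q:plane(f,q,.072)[0,:2]
o=(p((277,111))+p((278.5,286.2)))/2; i=(p((277.5,125))+p((278.5,273)))/2
d=p((277,111))-p((278.5,286.2));print(o,i,np.linalg.norm(d),np.degrees(np.arctan2(d[1],d[0])), np.linalg.norm(p((277.5,125))-p((278.5,273))))
a=np.radians(11.2);X=np.array([np.cos(a),np.sin(a)]);Y=np.array([-X[1],X[0]]);c=(o+i)/2
for n,q in(("jar",[.535,.2393]),("bot",[.4821,.2257])): print(n,X@(q-c),Y@(q-c))
print("start finger pt",c+Y*.060)
```

```text
(277, 111) [0.4914 0.32   0.072 ]
(277.5, 125) [0.4943 0.3074 0.072 ]
(278.5, 273) [0.5257 0.153  0.072 ]
(278.5, 286.2) [0.5289 0.137  0.072 ]
[0.51012865 0.2285067 ] [0.51002667 0.23021716] 0.18673934804193867 101.59857403836375 0.15757576808867804
jar 0.026378010693771603 0.004908025322039456
bot -0.028156104200792304 0.0018420323888269773
start finger pt [0.4984236  0.28821924]
```

```bash
python3 mv.py 0.4988 0.2898 0.09 11.3; python3 mv.py 0.4988 0.2898 0.027 11.3
```

```text
shift cm [ 3.9  -0.04 17.93] rot [-0.07 -0.03 -0.27] rows>= 3.67010427582374
2.1 [0.5068 0.2516 0.2693] [-0.3 -0.6 -0.2] [17.6  9.2 86.9  0.  84.   6.6]
shift cm [ 3.89 -0.03 24.23] rot [-0.07 -0.03 -0.27] rows>= 4.908534185713429
2.1 [0.5068 0.2516 0.2693] [-0.3 -0.6 -0.2] [17.6  9.2 86.9  0.  84.   6.6]
```

Call:
drive_tool(
  series=[
    [3.9, 0, 5, 0, 0, -0.3],
    [3.9, 0, 10, 0, 0, -0.3],
    [3.9, 0, 14, 0, 0, -0.3],
    [3.9, 0, 17, 0, 0, -0.3],
    [3.9, 0, 17.9, 0, 0, -0.3],
    [3.9, 0, 17.9, 0, 0, -0.3],
    [3.9, 0, 17.9, 0, 0, -0.3],
  ],
)

```text
clock: 2.8
tcp_pos: [0.501, 0.2898, 0.0927]
eef_rot: [[-0.195, 0.981, 0.002], [0.981, 0.195, 0.002], [0.001, 0.003, -1.0]]
wrist_force: [0.7, -0.3, 0.6]
gripper_width: 0.469
```

```bash
cat > snap.py <<'E'
import sys,cv2,numpy as np
from workcell import r, imaging
n,c=sys.argv[1:3]; f=imaging.grab_frame(c); np.savez(f"/tmp/{n}.npz",**f); im=f["image"]
if len(sys.argv)>3:
    x0,y0,x1,y1,k=map(int,sys.argv[3:8]); im=cv2.resize(im[y0:y1,x0:x1],None,fx=k,fy=k,interpolation=cv2.INTER_CUBIC)
cv2.imwrite(f"pics/{n}.png",im)
E
python3 snap.py w2 wrist; python3 snap.py s2 side 200 200 340 340 4;python3 mv.py 0.4988 0.2898 0.027 11.3
```

```text
shift cm [-0.01 -0.3   6.64] rot [ 0.25 -0.09 -0.01] rows>= 1.3284825250429986
2.9 [0.5014 0.2904 0.0934] [-0.4  0.  -0.1] [21.5 20.6 94.7  0.1 64.4 10.2]
```

View pics/w2.png

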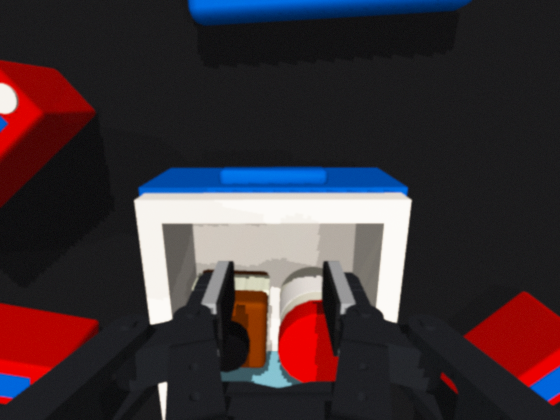

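View pics/s2.png

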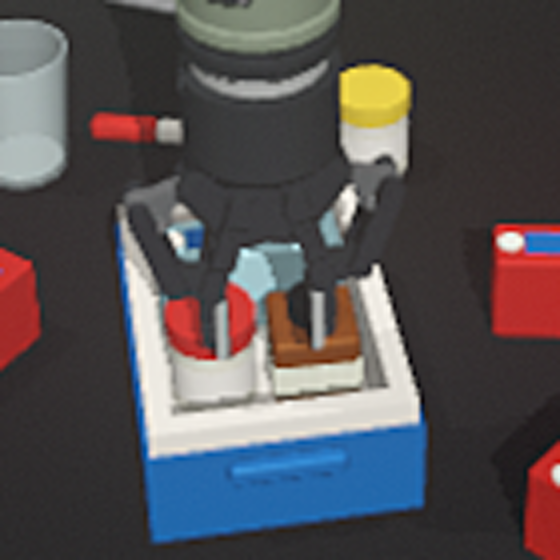

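Call:
drive_tool(
  series=[
    [0, -0.3, 1, 0, 0, 0],
    [0, -0.3, 3, 0, 0, 0],
    [0, -0.3, 5, 0, 0, 0],
    [0, -0.3, 6.3, 0, 0, 0],
    [0, -0.3, 6.3, 0, 0, 0],
    [0, -0.3, 6.3, 0, 0, 0],
  ],
)

```text
clock: 3.5
tcp_pos: [0.499, 0.2901, 0.0307]
eef_rot: [[-0.196, 0.981, 0.004], [0.981, 0.196, 0.003], [0.002, 0.005, -1.0]]
wrist_force: [1.1, 0.1, -0.2]
gripper_width: 0.47
```

```bash
python3 snap.py w3 wrist; python3 snap.py s3 side 200 200 340 340 4;python3 mv.py 0.508 0.244 0.030 11.3
```

```text
shift cm [-4.71 -0.11  0.14] rot [ 0.39 -0.12 -0.  ] rows>= 0.9423797019781028
3.6 [0.4998 0.2904 0.0315] [ 0.6  0.6 -0.3] [21.6 25.6 96.6  0.1 57.4 10.2]
```

View pics/w3.png

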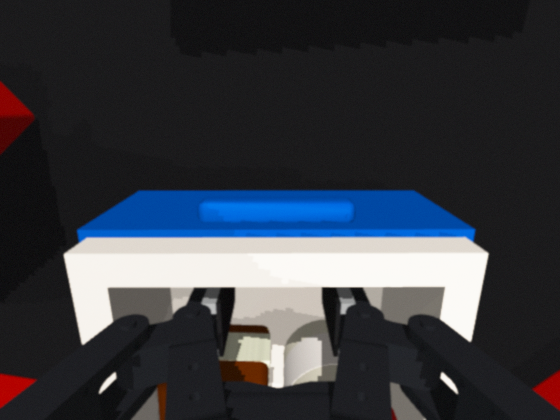

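View pics/s3.png

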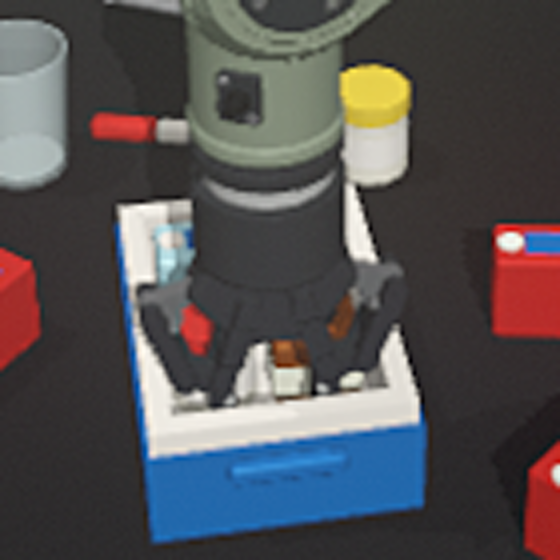

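Call:
drive_tool(
  series=[
    [-1, -0.1, 0.1, 0, 0, 0],
    [-1.8, -0.1, 0.1, 0, 0, 0],
    [-2.1, -0.1, 0.1, 0, 0, 0],
    [-2.4, -0.1, 0.1, 0, 0, 0],
    [-2.7, -0.1, 0.1, 0, 0, 0],
    [-3, -0.1, 0.1, 0, 0, 0],
    [-3.2, -0.1, 0.1, 0, 0, 0],
    [-3.4, -0.1, 0.1, 0, 0, 0],
    [-3.6, -0.1, 0.1, 0, 0, 0],
    [-3.8, -0.1, 0.1, 0, 0, 0],
    [-4, -0.1, 0.1, 0, 0, 0],
    [-4, -0.1, 0.1, 0, 0, 0],
  ],
)

```text
clock: 4.8
tcp_pos: [0.5068, 0.2506, 0.0304]
eef_rot: [[-0.196, 0.981, 0.006], [0.981, 0.196, 0.003], [0.002, 0.007, -1.0]]
wrist_force: [0.3, 1.4, 1.4]
gripper_width: 0.468
```

```bash
python3 snap.py c3 scene 290 130 400 230 5;python3 mv.py 0.508 0.244 0.030 11.3
```

```text
shift cm [-0.68 -0.    0.03] rot [ 0.38 -0.09 -0.  ] rows>= 0.1355199748140848
4.85 [0.5067 0.2506 0.0303] [-0.   0.8  0.3] [17.5 24.5 98.5  0.1 56.7  6.2]
```

View pics/c3.png

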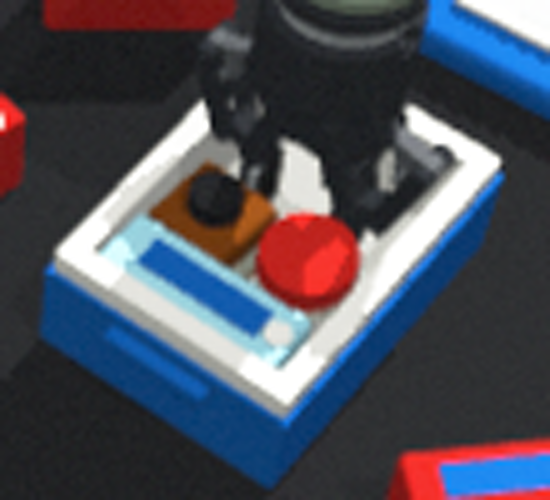

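The jar and bottle slid towards the pack and stayed upright. I'll keep pushing in small steps while watching the force.

Call:
drive_tool(
  series=[
    [-0.1, 0, 0, 0, 0, 0],
    [-0.2, 0, 0, 0, 0, 0],
    [-0.3, 0, 0, 0, 0, 0],
    [-0.4, 0, 0, 0, 0, 0],
    [-0.4, 0, 0, 0, 0, 0],
  ],
)

```text
clock: 5.35
tcp_pos: [0.5073, 0.2465, 0.0302]
eef_rot: [[-0.196, 0.981, 0.006], [0.981, 0.196, 0.003], [0.001, 0.006, -1.0]]
wrist_force: [-0.2, 2.0, 0.9]
gripper_width: 0.469
```

Call:
drive_tool(
  series=[
    [-0.1, 0, 0, 0, 0, 0],
    [-0.2, 0, 0, 0, 0, 0],
    [-0.2, 0, 0, 0, 0, 0],
  ],
)

```text
clock: 5.65
tcp_pos: [0.5076, 0.2454, 0.0302]
eef_rot: [[-0.196, 0.981, 0.006], [0.981, 0.196, 0.004], [0.003, 0.006, -1.0]]
wrist_force: [-0.3, 5.3, 0.6]
gripper_width: 0.467
```

Call:
drive_tool(
  series=[
    [-0.1, 0, 0, 0, 0, 0],
    [-0.2, 0, 0, 0, 0, 0],
    [-0.2, 0, 0, 0, 0, 0],
    [-0.2, 0, 0, 0, 0, 0],
  ],
)

```text
clock: 6.05
tcp_pos: [0.5077, 0.2453, 0.0304]
eef_rot: [[-0.196, 0.98, 0.006], [0.98, 0.196, 0.007], [0.006, 0.007, -1.0]]
wrist_force: [-0.9, 9.6, -0.0]
gripper_width: 0.467
```

Call:
drive_tool(
  series=[
    [-0.1, 0, 0, 0, 0, 0],
    [-0.2, 0, 0, 0, 0, 0],
    [-0.2, 0, 0, 0, 0, 0],
    [-0.2, 0, 0, 0, 0, 0],
  ],
)

```text
clock: 6.45
tcp_pos: [0.5075, 0.2454, 0.0304]
eef_rot: [[-0.197, 0.98, 0.006], [0.98, 0.197, 0.01], [0.009, 0.007, -1.0]]
wrist_force: [-2.0, 8.9, 0.1]
gripper_width: 0.469
```

The push has stalled at about 9 N, so everything is snug. I'll back off and lift out.

Call:
drive_tool(
  series=[
    [0.3, 0, 0, 0, 0, 0],
    [0.8, 0, 0, 0, 0, 0],
    [1.2, 0, -1, 0, 0, 0],
    [1.5, 0, -4, 0, 0, 0],
    [1.5, 0, -8, 0, 0, 0],
    [1.5, 0, -13, 0, 0, 0],
    [1.5, 0, -18, 0, 0, 0],
    [1.5, 0, -22, 0, 0, 0],
    [1.5, 0, -24, 0, 0, 0],
    [1.5, 0, -24, 0, 0, 0],
    [1.5, 0, -24, 0, 0, 0],
  ],
)

```text
clock: 7.55
tcp_pos: [0.503, 0.2573, 0.2706]
eef_rot: [[-0.197, 0.98, 0.006], [0.98, 0.197, 0.01], [0.009, 0.008, -1.0]]
wrist_force: [0.4, 0.8, 0.0]
gripper_width: 0.469
```

```bash
python3 snap.py w4 wrist; python3 mv.py 0.507 0.252 0.27 11.3
python3 - <<'E'
from h import *
f=np.load("/tmp/w4.npz"); im=f["image"]
cv2.imwrite("pics/w4c.png",cv2.resize(im[90:300,190:365],None,fx=3.4,fy=2.8,interpolation=cv2.INTER_CUBIC))
E
```

```text
shift cm [-0.6   0.36 -0.09] rot [ 0.28 -0.48  0.06] rows>= 0.14008714953940124
7.6 [0.5023 0.2571 0.2691] [ 0.8  0.9 -1. ] [18.1  8.7 87.5  0.5 83.5  6.7]
```

View pics/w4c.png

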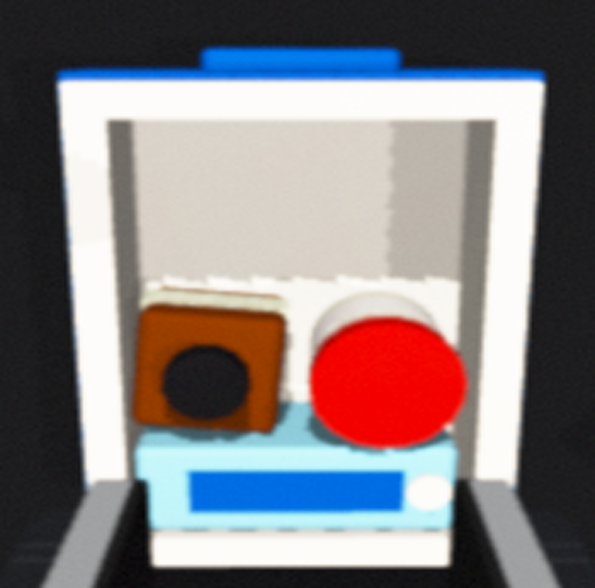

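Run:
```python
from h import *
f=np.load("/tmp/w4.npz"); im=f["image"]
a=np.radians(11.3);X=np.array([np.cos(a),np.sin(a)]);Y=np.array([-X[1],X[0]]);c=np.array([.511,.229])
px=lambda u,v:(u/3.4+190-.35,v/2.8+90-.3)
def g(n,p,z): q=plane(f,p,z)[0,:2]; print(n,q.round(4),"box x,y mm",round(1e3*X@(q-c),1),round(1e3*Y@(q-c),1))
g("outer+yL",px(58,80),.072);g("outer+yR",px(545,80),.072);g("inner +yL",px(107,120),.072);g("inner+yR",px(496,120),.072)
g("outer-y",px(300,566),.072);g("inner -y",px(300,530),.072)
b=blob(im,(0,150,100),(8,255,255),(275,165,335,265));(x,y),rr=cv2.minEnclosingCircle(b);g("lid",(x,y),.072)
g("lidhand",px(388,380),.072)
g("cap",px(205,380),.072)
g("bottle shoulder +y L",px(140,308),.058);g("bottle shoulder +yR",px(285,312),.058)
g("bottle shoulder -y L",px(133,425),.058);g("-yR",px(275,432),.058)
g("small +y",px(295,445),.068)
g("small label -y",px(295,512),.068);g("small label +y",px(295,472),.068)
```

```text
outer+yL [0.424  0.3068] box x,y mm -70.1 93.3
outer+yR [0.5585 0.3338] box x,y mm 67.2 93.5
inner +yL [0.4395 0.2963] box x,y mm -57.0 80.0
inner+yR [0.5482 0.3181] box x,y mm 54.0 80.1
outer-y [0.5277 0.1365] box x,y mm -1.8 -94.0
inner -y [0.5245 0.1522] box x,y mm -1.8 -78.0
lid [0.5388 0.2178] box x,y mm 25.0 -16.4
lidhand [0.5389 0.2189] box x,y mm 25.4 -15.4
cap [0.4834 0.2079] box x,y mm -31.2 -15.3
bottle shoulder +y L [0.4582 0.2275] box x,y mm -52.1 8.9
bottle shoulder +yR [0.5032 0.2349] box x,y mm -6.5 7.3
bottle shoulder -y L [0.4635 0.1797] box x,y mm -56.2 -39.1
-yR [0.5095 0.1857] box x,y mm -9.9 -42.1
small +y [0.5162 0.1857] box x,y mm -3.4 -43.4
small label -y [0.5218 0.1576] box x,y mm -3.4 -72.2
small label +y [0.5184 0.1745] box x,y mm -3.4 -54.9
```

All three are squeezed to the -y end: jar y is about -16 to -18 mm and bottle about -15 to -18 mm. The lid and cap sides bias these by about +2 mm. The small pack is at its end wall. I have room for the large pack, so I'll go and look at it.

```bash
python3 mv.py 0.578 -0.230 0.28 49
```

```text
shift cm [-49.24  -2.17  -1.52] rot [  0.43  -0.37 -37.64] rows>= 9.862109519967337
7.6 [0.5023 0.2571 0.2691] [ 0.8  0.9 -1. ] [18.1  8.7 87.5  0.5 83.5  6.7]
```

Call:
drive_tool(
  series=[
    [-49.2, -2.2, -1.5, 0.4, -0.4, -37.6],
    [-49.2, -2.2, -1.5, 0.4, -0.4, -37.6],
    [-49.2, -2.2, -1.5, 0.4, -0.4, -37.6],
    [-49.2, -2.2, -1.5, 0.4, -0.4, -37.6],
    [-49.2, -2.2, -1.5, 0.4, -0.4, -37.6],
    [-49.2, -2.2, -1.5, 0.4, -0.4, -37.6],
    [-49.2, -2.2, -1.5, 0.4, -0.4, -37.6],
    [-49.2, -2.2, -1.5, 0.4, -0.4, -37.6],
    [-49.2, -2.2, -1.5, 0.4, -0.4, -37.6],
    [-49.2, -2.2, -1.5, 0.4, -0.4, -37.6],
    [-49.2, -2.2, -1.5, 0.4, -0.4, -37.6],
    [-49.2, -2.2, -1.5, 0.4, -0.4, -37.6],
  ],
  fingers=5.5,
)

```text
clock: 8.8
tcp_pos: [0.5763, -0.2312, 0.2766]
eef_rot: [[-0.752, 0.659, -0.004], [0.659, 0.752, 0.002], [0.005, -0.001, -1.0]]
wrist_force: [0.1, 0.4, -0.3]
gripper_width: 0.644
```

```bash
python3 snap.py w5 wrist; python3 mv.py 0.578 -0.230 0.28 49
```

```text
shift cm [-0.15  0.06 -0.29] rot [-0.01 -0.27 -0.13] rows>= 0.06559111462583393
8.85 [ 0.5765 -0.2294  0.2772] [-0.6  0.8  0.2] [-29.7  15.8  78.1   0.   86.4 -78.6]
```

View pics/w5.png

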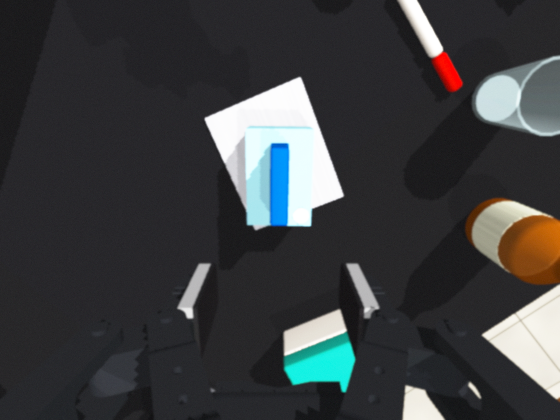

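The large pack shows the bar at about columns 270–289, rows 143–226, close to vertical in the image, so it lies nearly along tool x.

Run:
```python
from h import *
f=np.load("/tmp/w5.npz"); im=f["image"]
hsv=cv2.cvtColor(im,cv2.COLOR_BGR2HSV)
cv2.imwrite("pics/w5c.png",cv2.resize(im[110:245,225:335],None,fx=5,fy=4,interpolation=cv2.INTER_CUBIC))
b=blob(im,(95,180,190),(125,255,255),(240,120,320,240)); print(b.min(0),b.max(0)); 
(c,s,an)=cv2.minAreaRect(b.astype(np.float32));print(c,s,an);bx=cv2.boxPoints((c,s,an));P=plane(f,bx,.104)[:,:2];print(P.round(4).tolist(),P.mean(0))
print([round(float(np.linalg.norm(P[i]-P[(i+1)%4])),4) for i in range(4)])
```

```text
[270 144] [288 225]
(278.5859680175781, 184.45928955078125) (17.7832088470459, 81.25820922851562) 1.2188752889633179
[[0.5961, -0.2618], [0.539, -0.2089], [0.5498, -0.197], [0.6077, -0.249]] [ 0.57312889 -0.22916082]
[0.0778, 0.0161, 0.0779, 0.0173]
```

View pics/w5c.png

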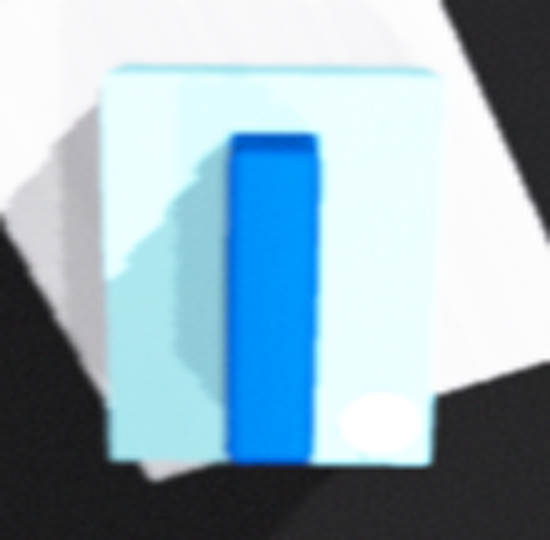

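```bash
python3 - <<'E'
from h import *
f=np.load("/tmp/w5.npz")
e=lambda q:np.array(q)/[5,4]+[225,110]-[.4,.375]
for n,q,z in(("bar",[(232,150),(316,150),(311,463),(227,463)],.104),("top",[(105,72),(438,75),(432,465),(110,461)],.060)):
    P=plane(f,e(q),z)[:,:2];print(n,P.round(4).tolist(),P.mean(0).round(4),[round(float(np.linalg.norm(P[i]-P[(i+1)%4])),4) for i in range(4)])
    d=P[2]+P[3]-P[0]-P[1];print(np.degrees(np.arctan2(d[1],d[0])))
E
python3 mv.py 0.5745 -0.2300 0.074 47.8
```

```text
bar [[0.5415, -0.2106], [0.5516, -0.1992], [0.6079, -0.249], [0.5972, -0.2612]] [ 0.5746 -0.23  ] [0.0152, 0.0752, 0.0163, 0.0752]
-41.89697256710561
top [[0.5131, -0.2212], [0.5582, -0.1707], [0.6384, -0.2387], [0.5907, -0.2915]] [ 0.5751 -0.2305] [0.0677, 0.1051, 0.0713, 0.1047]
-41.2396110866957
shift cm [ 2.000e-02 -1.700e-01  2.032e+01] rot [-0.01 -0.27  1.07] rows>= 4.063346694407201
8.85 [ 0.5765 -0.2294  0.2772] [-0.6  0.8  0.2] [-29.7  15.8  78.1   0.   86.4 -78.6]
```

Call:
drive_tool(
  series=[
    [0, -0.2, 4, 0, -0.3, 0.4],
    [0, -0.2, 8, 0, -0.3, 0.4],
    [0, -0.2, 12, 0, -0.3, 0.4],
    [0, -0.2, 14, 0, -0.3, 0.4],
    [0, -0.2, 14, 0, -0.3, 0.4],
    [0, -0.2, 14, 0, -0.3, 0.4],
  ],
)

```text
clock: 9.45
tcp_pos: [0.5747, -0.2286, 0.1371]
eef_rot: [[-0.75, 0.661, -0.0], [0.661, 0.75, 0.0], [0.0, -0.0, -1.0]]
wrist_force: [0.9, -1.1, 0.3]
gripper_width: 0.641
```

```bash
python3 snap.py w6 wrist; python3 mv.py 0.5747 -0.2301 0.073 48.5
```

```text
shift cm [ 0.05 -0.11  6.56] rot [0.03 0.15 0.07] rows>= 1.3129267811420051
9.5 [ 0.5757 -0.2296  0.1386] [ 0.2 -0.8  0.1] [-29.7  22.   86.8  -0.   71.1 -78.3]
```

View pics/w6.png

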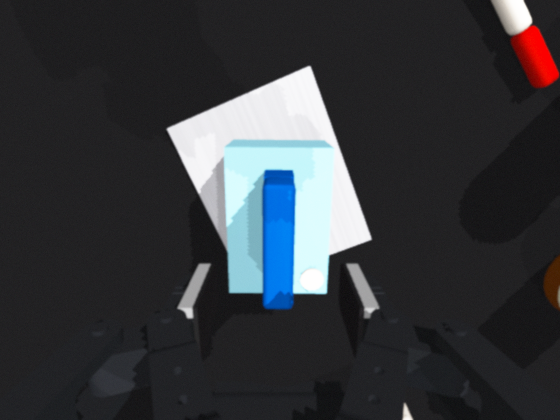

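The bar is centred between the fingers at column 278, so I'll descend and grip.

Call:
drive_tool(
  series=[
    [0, -0.1, 2, 0, 0, 0],
    [0, -0.1, 4, 0, 0, 0],
    [0, -0.1, 6, 0, 0, 0],
    [0, -0.1, 6.6, 0, 0, 0],
    [0, -0.1, 6.6, 0, 0, 0],
    [0, -0.1, 6.6, 0, 0, 0],
  ],
)

```text
clock: 10.1
tcp_pos: [0.5765, -0.231, 0.0746]
eef_rot: [[-0.75, 0.662, 0.005], [0.662, 0.75, -0.003], [-0.006, 0.001, -1.0]]
wrist_force: [0.2, -0.3, -0.2]
gripper_width: 0.644
```

```bash
python3 snap.py s7 side 200 130 320 230 5; python3 snap.py w7 wrist;python3 mv.py 0.5747 -0.2301 0.073 48.5
```

```text
shift cm [ 0.2  -0.04  0.16] rot [0.07 0.35 0.07] rows>= 0.05221728930990153
10.2 [ 0.5765 -0.2311  0.0746] [ 0.7 -0.3 -0.9] [-29.8  26.4  89.   -0.   64.2 -78.4]
```

View pics/s7.png

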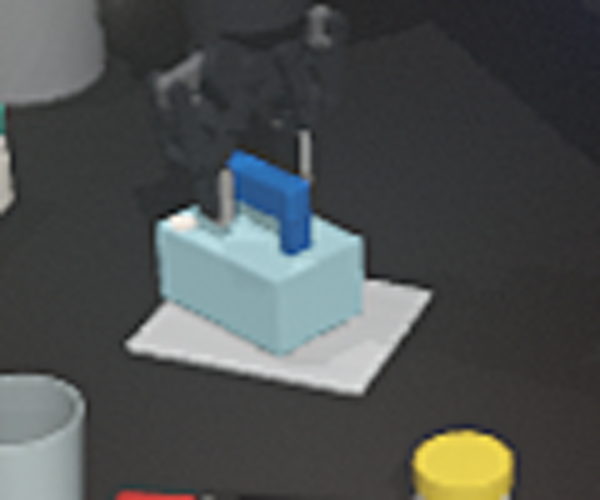

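View pics/w7.png

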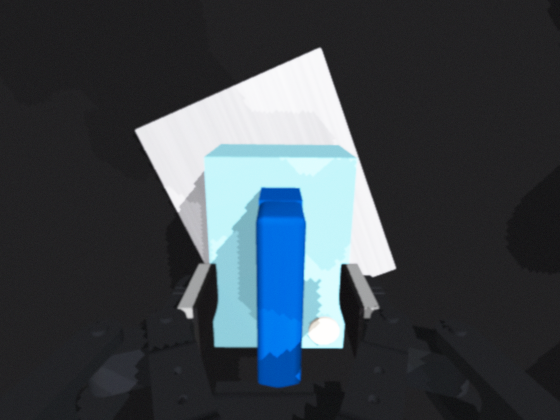

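Call:
drive_tool(
  series=[
    [0.2, 0, 0.1, 0, 0, 0],
    [0.2, 0, 0.1, 0, 0, 0],
    [0.2, 0, 0.1, 0, 0, 0],
  ],
)

```text
clock: 10.5
tcp_pos: [0.5751, -0.2299, 0.0741]
eef_rot: [[-0.75, 0.662, 0.006], [0.662, 0.75, -0.003], [-0.007, 0.001, -1.0]]
wrist_force: [-0.5, -0.5, -0.3]
gripper_width: 0.643
```

Call:
drive_tool(
  series=[
    [0, 0, 0, 0, 0, 0],
    [0, 0, 0, 0, 0, 0],
    [0, 0, 0, 0, 0, 0],
    [0, 0, 0, 0, 0, 0],
    [0, 0, 0, 0, 0, 0],
    [0, 0, 0, 0, 0, 0],
    [0, 0, 0, 0, 0, 0],
    [0, 0, 0, 0, 0, 0],
  ],
  fingers=0.5,
  newtons=70,
)

```text
clock: 11.3
tcp_pos: [0.5753, -0.2297, 0.0742]
eef_rot: [[-0.75, 0.662, 0.006], [0.662, 0.75, -0.003], [-0.007, 0.002, -1.0]]
wrist_force: [0.2, 1.3, 1.3]
gripper_width: 0.198
```

Call:
drive_tool(
  series=[
    [0, 0, -0.5, 0, 0, 0],
    [0, 0, -1.5, 0, 0, 0],
    [0, 0, -3, 0, 0, 0],
    [0, 0, -3, 0, 0, 0],
    [0, 0, -3, 0, 0, 0],
  ],
)

```text
clock: 11.8
tcp_pos: [0.5758, -0.2301, 0.1054]
eef_rot: [[-0.75, 0.662, 0.008], [0.662, 0.75, -0.005], [-0.009, 0.002, -1.0]]
wrist_force: [-0.4, -0.0, -4.7]
gripper_width: 0.2
```

```bash
python3 snap.py s8 side 200 130 320 230 5; python3 snap.py w8 wrist;python3 mv.py 0.5747 -0.2301 0.25 48.5
```

```text
shift cm [ -0.12  -0.03 -14.6 ] rot [0.08 0.36 0.07] rows>= 2.9205789479890623
11.9 [ 0.5748 -0.2295  0.104 ] [ 0.5 -0.3 -4.8] [-29.8  24.   88.5   0.   67.1 -78.4]
```

View pics/w8.png

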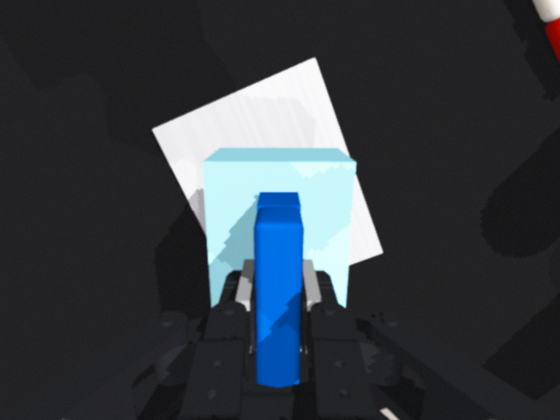

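View pics/s8.png

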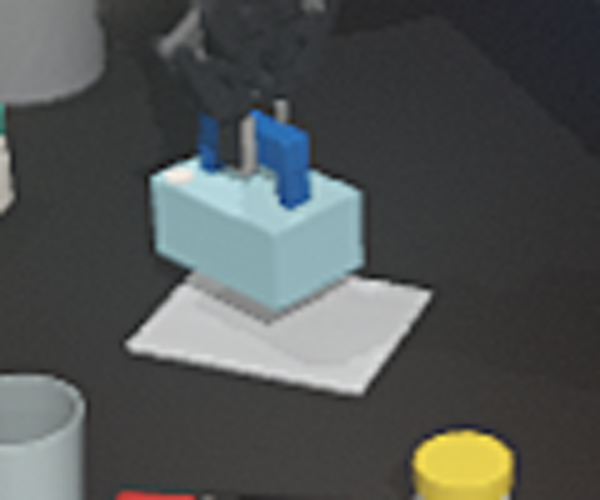

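The pack is lifted level and clear of the tray, with about 4.7 N on the wrist. Next I'll measure its centre in the tool frame.

```bash
cp pics/w8.png /tmp
python3 - <<'E'
from h import *
from workcell import r
f=np.load("/tmp/w8.npz"); im=f["image"]; s=r.observe(); R=s["eef_rot"];t=s["tcp_pos"]
hsv=cv2.cvtColor(im,cv2.COLOR_BGR2HSV)
for v in range(205,232,3): print(v,im[v,279].tolist(),end=' ')
print()
for v in range(376,396,3): print(v,im[v,279].tolist(),end=' ')
print()
for v in range(142,168,2): print(v,im[v,240].tolist(),end=' ')
zt=t[2]+.0298; zb=t[2]-.0142
for n,p,z in(("bar far",(279,222),zt),("bar near",(279,386),zt),("block far L",(205,160),zb),("block far R",(356,160),zb)):
    print(n,(R.T@(plane(f,p,z)[0]-t)*1000).round(1))
E
```

```text
205 [198, 89, 0] 208 [175, 77, 0] 211 [182, 83, 0] 214 [183, 82, 0] 217 [184, 83, 0] 220 [189, 87, 0] 223 [225, 106, 0] 226 [238, 120, 0] 229 [236, 117, 0] 
376 [180, 82, 0] 379 [179, 81, 0] 382 [180, 82, 0] 385 [175, 81, 0] 388 [65, 41, 32] 391 [36, 33, 32] 394 [32, 29, 30] 
142 [240, 237, 238] 144 [240, 237, 237] 146 [240, 236, 233] 148 [227, 217, 165] 150 [224, 210, 147] 152 [226, 212, 150] 154 [223, 209, 147] 156 [224, 211, 147] 158 [226, 212, 149] 160 [228, 216, 152] 162 [250, 244, 196] 164 [251, 247, 203] 166 [251, 248, 203] bar far [ 37.3  -0.2 -30. ]
bar near [-34.3  -0.1 -29.6]
block far L [ 51.9 -33.9  13.8]
block far R [51.9 35.  13.9]
```

The pack is centred in the grip to under 1 mm. I'll carry it over the box.

```bash
python3 mv.py 0.5007 0.2725 0.25 101.3
```

```text
shift cm [ 38.68  32.76 -14.8 ] rot [ -0.09   0.37 -52.73] rows>= 10.561285892790984
11.9 [ 0.5748 -0.2295  0.104 ] [ 0.5 -0.3 -4.8] [-29.8  24.   88.5   0.   67.1 -78.4]
```

Call:
drive_tool(
  series=[
    [0, 0, -4, 0, 0, 0],
    [0, 0, -8, 0, 0, 0],
    [0, 0, -12, 0, 0, 0],
    [0, 0, -14.6, 0, 0, 0],
    [0, 0, -14.6, 0, 0, 0],
    [0, 0, -14.6, 0, 0, 0],
  ],
)

```text
clock: 12.5
tcp_pos: [0.5735, -0.2288, 0.249]
eef_rot: [[-0.75, 0.662, 0.005], [0.662, 0.75, -0.003], [-0.005, 0.001, -1.0]]
wrist_force: [-0.2, -0.5, -6.2]
gripper_width: 0.203
```

```bash
python3 mv.py 0.5007 0.2725 0.25 101.3
```

```text
shift cm [38.63 32.77 -0.26] rot [ -0.07   0.31 -52.73] rows>= 10.132138125534286
12.5 [ 0.5735 -0.2288  0.249 ] [-0.2 -0.5 -6.2] [-29.8  16.   81.1   0.   82.6 -78.4]
```

Call:
drive_tool(
  series=[
    [1.5, 1.3, -0.2, 0, 0.3, -2],
    [4, 3.4, -0.2, 0, 0.3, -5.5],
    [7, 6, -0.2, 0, 0.3, -9.5],
    [10.2, 8.7, -0.2, 0, 0.3, -14],
    [13.4, 11.4, -0.2, 0, 0.3, -18.5],
    [16.6, 14.1, -0.2, 0, 0.3, -23],
    [19.8, 16.8, -0.2, 0, 0.3, -27.5],
    [23, 19.5, -0.2, 0, 0.3, -32],
    [26.2, 22.2, -0.2, 0, 0.3, -36.5],
    [29.4, 24.9, -0.2, 0, 0.3, -41],
    [32, 27.1, -0.2, 0, 0.3, -44.5],
    [34, 28.8, -0.2, 0, 0.3, -47],
  ],
)

```text
clock: 13.7
tcp_pos: [0.5058, 0.2145, 0.2461]
eef_rot: [[-0.995, -0.102, -0.007], [-0.102, 0.995, -0.002], [0.007, -0.001, -1.0]]
wrist_force: [-0.4, -0.4, -3.5]
gripper_width: 0.202
```

```bash
python3 mv.py 0.5007 0.2725 0.22 101.3
```

```text
shift cm [-0.1   5.82  2.6 ] rot [-0.03 -0.4  -5.43] rows>= 1.2752099710668687
13.7 [0.5058 0.2145 0.2461] [-0.4 -0.4 -3.5] [ 14.    8.3  90.6   0.   81.4 -81.9]
```

Call:
drive_tool(
  series=[
    [0, 2, 1, 0, -0.4, -2],
    [0, 4, 2, 0, -0.4, -4],
    [-0.1, 5.3, 3, 0, -0.4, -5.4],
    [-0.1, 5.8, 4, 0, -0.4, -5.4],
    [-0.1, 5.8, 4.6, 0, -0.4, -5.4],
    [-0.1, 5.8, 4.6, 0, -0.4, -5.4],
    [-0.1, 5.8, 4.6, 0, -0.4, -5.4],
    [-0.1, 5.8, 4.6, 0, -0.4, -5.4],
  ],
)

```text
clock: 14.5
tcp_pos: [0.5014, 0.2717, 0.2009]
eef_rot: [[-0.981, -0.194, 0.002], [-0.194, 0.981, -0.0], [-0.002, -0.0, -1.0]]
wrist_force: [0.0, 0.7, -3.6]
gripper_width: 0.198
```

```bash
python3 mv.py 0.5007 0.2725 0.17 101.3; python3 snap.py c9 scene 290 100 410 220 5;python3 snap.py s9 side 200 200 340 340 4;python3 snap.py w9 wrist
```

```text
shift cm [0.05 0.09 3.09] rot [-0.02  0.09 -0.11] rows>= 0.6182716817066736
14.5 [0.5014 0.2717 0.2009] [ 0.   0.7 -3.6] [ 19.8  12.7  91.   -0.   76.2 -81.4]
```

View pics/c9.png

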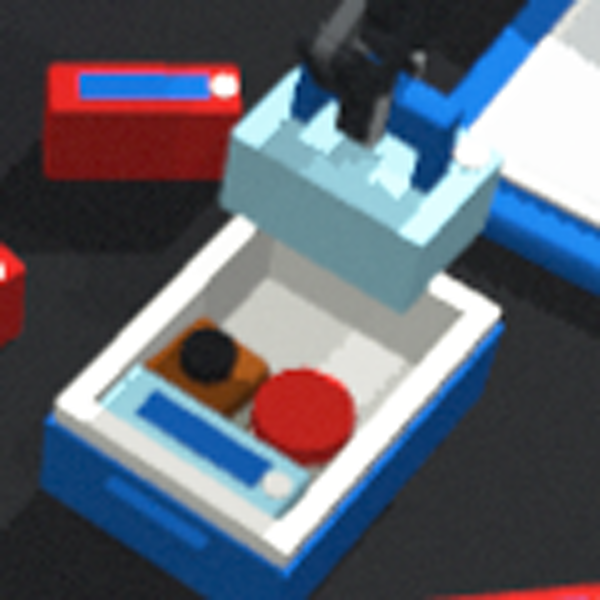

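View pics/s9.png

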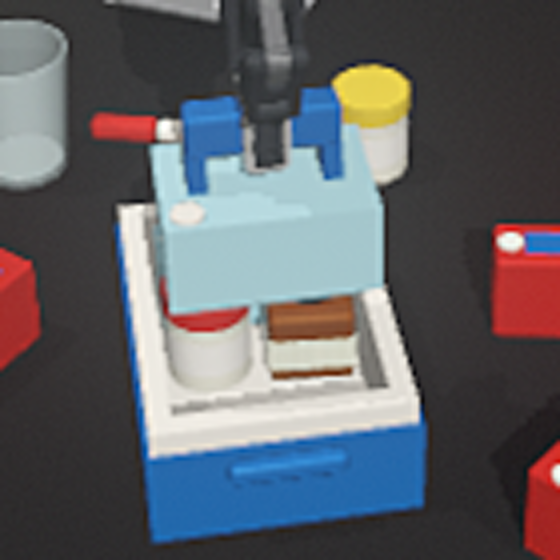

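View pics/w9.png

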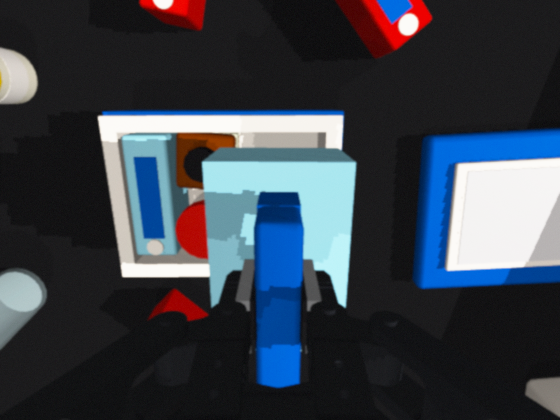

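Run:
```python
from h import *
from workcell import r
f=np.load("/tmp/w9.npz"); im=f["image"]; s=r.observe(); R=s["eef_rot"];t=s["tcp_pos"]
cv2.imwrite("pics/w9c.png",np.hstack([cv2.resize(im[95:175,85:215],None,fx=3,fy=6,interpolation=cv2.INTER_CUBIC),cv2.resize(im[95:175,230:360],None,fx=3,fy=6,interpolation=cv2.INTER_CUBIC)]))
print(t)
```

```text
[0.5011583  0.27199588 0.20088655]
```

View pics/w9c.png

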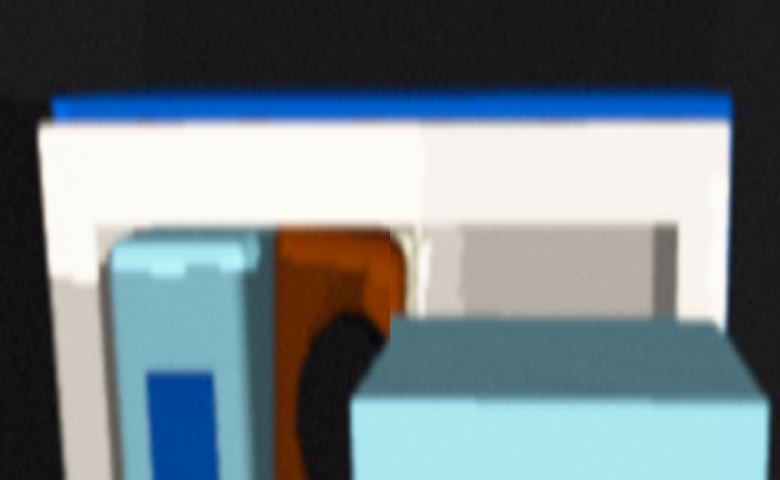

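Run:
```python
from h import *
from workcell import r
f=np.load("/tmp/w9.npz"); s=r.observe(); R=s["eef_rot"];t=s["tcp_pos"]
for n,p,z in(("out -y-x",(97.3,115.3),.072),("out +y-x",(343,114.9),.072),("in -y-x",(117,132.3),.072),("in +y-x",(325.7,132.3),.072),("pack far L",(203,161),t[2]-.0142),("far R",(355.5,161),t[2]-.0142),("bottle +y edge",(220.5,140),.058)):
    print(n,(R.T@(plane(f,p,z)[0]-t)*1000).round(1))
```

```text
out -y-x [  68.6 -137.5  128.8]
out +y-x [ 68.9  49.1 128.8]
in -y-x [  55.9 -124.3  128.8]
in +y-x [ 56.   36.5 128.8]
pack far L [ 52.2 -34.4  14.1]
far R [52.2 35.2 14.1]
bottle +y edge [ 48.7 -47.2 142.8]
```

The pack is over its slot: x is centred within 0.5 mm, and the +y wall is 36.5–37 mm from the tool centre against the pack's 35 mm half-depth. Lowering now with force checks.

Call:
drive_tool(
  series=[
    [0, 0.05, 1, 0, 0, 0],
    [0, 0.05, 2, 0, 0, 0],
    [0, 0.05, 3.3, 0, 0, 0],
    [0, 0.05, 4.5, 0, 0, 0],
    [0, 0.05, 5.2, 0, 0, 0],
    [0, 0.05, 5.2, 0, 0, 0],
    [0, 0.05, 5.2, 0, 0, 0],
  ],
)

```text
clock: 15.35
tcp_pos: [0.5011, 0.2725, 0.1486]
eef_rot: [[-0.981, -0.195, 0.001], [-0.195, 0.981, -0.0], [-0.001, -0.0, -1.0]]
wrist_force: [0.6, -0.4, -4.7]
gripper_width: 0.201
```

```bash
python3 mv.py 0.5007 0.2725 0.14 101.3; python3 snap.py c10 scene 290 100 410 220 5;python3 snap.py s10 side 200 200 340 340 4
```

```text
shift cm [0.04 0.01 0.86] rot [-0.02  0.06 -0.07] rows>= 0.17282922097612965
15.35 [0.5011 0.2725 0.1486] [ 0.6 -0.4 -4.7] [ 19.9  15.8  93.7  -0.   70.4 -81.4]
```

View pics/c10.png

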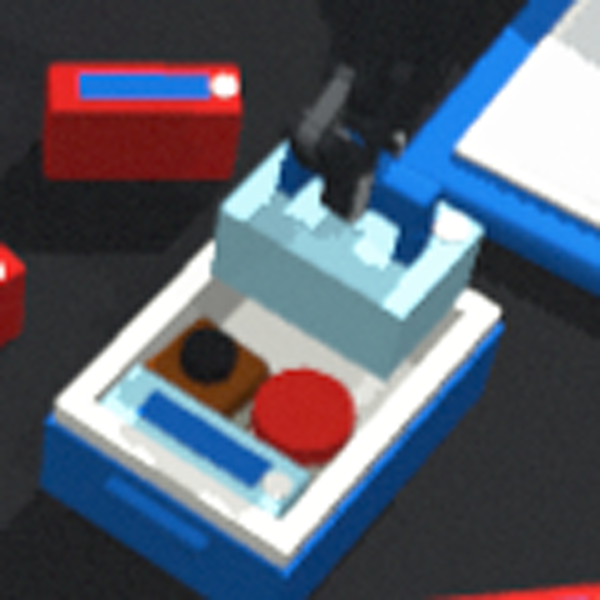

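View pics/s10.png

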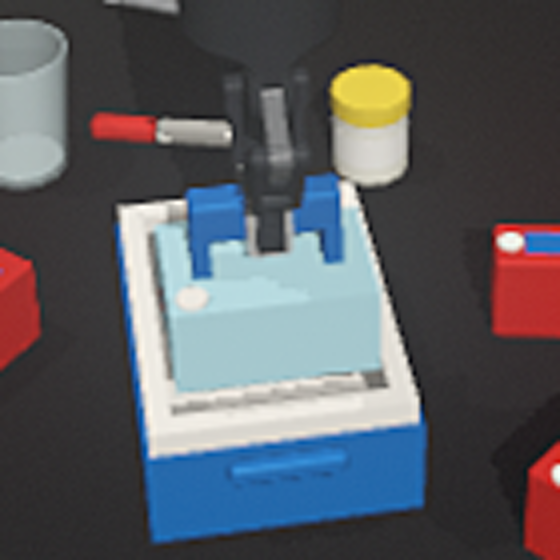

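Aligned in both views. I'll continue in small steps.

Call:
drive_tool(
  series=[
    [0, 0, 0.3, 0, 0, 0],
    [0, 0, 0.6, 0, 0, 0],
    [0, 0, 0.9, 0, 0, 0],
    [0, 0, 1.2, 0, 0, 0],
    [0, 0, 1.5, 0, 0, 0],
    [0, 0, 1.5, 0, 0, 0],
  ],
)

```text
clock: 16.05
tcp_pos: [0.5013, 0.2725, 0.1338]
eef_rot: [[-0.981, -0.195, 0.001], [-0.195, 0.981, -0.0], [-0.001, -0.0, -1.0]]
wrist_force: [-0.7, -0.2, -4.6]
gripper_width: 0.195
```

Call:
drive_tool(
  series=[
    [0, 0, 0.3, 0, 0, 0],
    [0, 0, 0.6, 0, 0, 0],
    [0, 0, 0.9, 0, 0, 0],
    [0, 0, 1.2, 0, 0, 0],
    [0, 0, 1.5, 0, 0, 0],
    [0, 0, 1.5, 0, 0, 0],
  ],
)

```text
clock: 16.65
tcp_pos: [0.5009, 0.2724, 0.1181]
eef_rot: [[-0.981, -0.195, 0.0], [-0.195, 0.981, -0.0], [-0.0, -0.0, -1.0]]
wrist_force: [-0.5, 0.0, -4.8]
gripper_width: 0.2
```

```bash
python3 mv.py 0.5007 0.2725 0.0822 101.3; python3 snap.py c11 scene 290 100 410 220 5;python3 snap.py s11 side 200 200 340 340 4
```

```text
shift cm [0.01 0.02 3.59] rot [-0.03  0.02 -0.08] rows>= 0.7187399682463981
16.65 [0.5009 0.2724 0.1181] [-0.5  0.  -4.8] [ 19.9  17.9  95.   -0.   67.  -81.4]
```

View pics/c11.png

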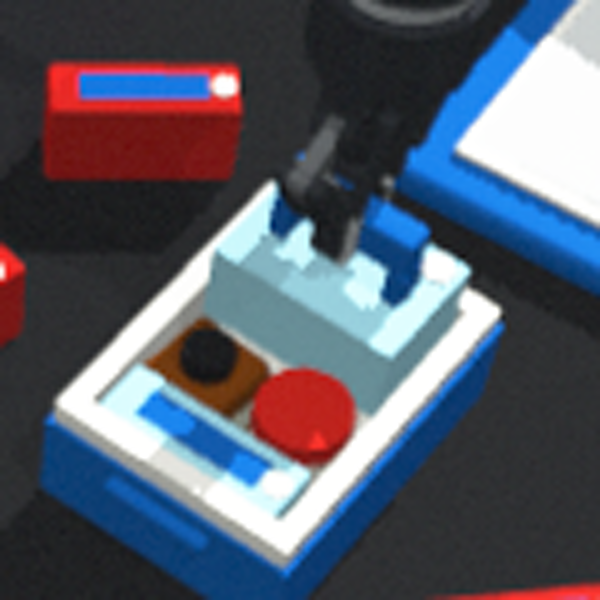

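View pics/s11.png

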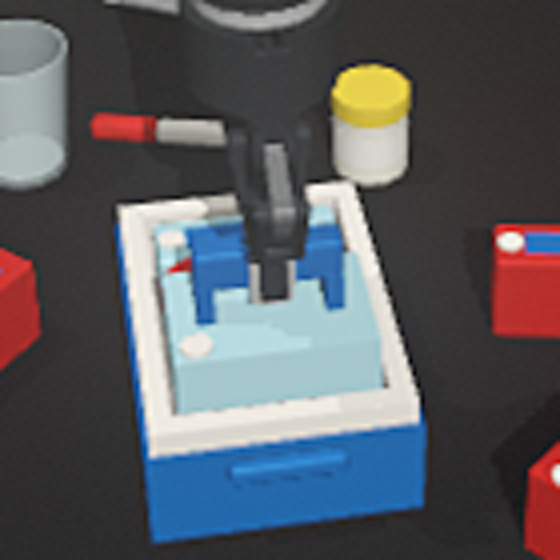

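The pack is about 24 mm into the slot and touching nothing: the force is weight only. It has 36 mm to go.

Call:
drive_tool(
  series=[
    [0, 0, 0.3, 0, 0, 0],
    [0, 0, 0.6, 0, 0, 0],
    [0, 0, 0.9, 0, 0, 0],
    [0, 0, 1.2, 0, 0, 0],
    [0, 0, 1.5, 0, 0, 0],
    [0, 0, 1.8, 0, 0, 0],
    [0, 0, 2.1, 0, 0, 0],
    [0, 0, 2.1, 0, 0, 0],
  ],
)

```text
clock: 17.55
tcp_pos: [0.5008, 0.2723, 0.097]
eef_rot: [[-0.981, -0.195, 0.0], [-0.195, 0.981, -0.0], [-0.0, -0.001, -1.0]]
wrist_force: [0.1, 0.0, -4.8]
gripper_width: 0.197
```

Call:
drive_tool(
  series=[
    [0, 0, 0.2, 0, 0, 0],
    [0, 0, 0.4, 0, 0, 0],
    [0, 0, 0.6, 0, 0, 0],
    [0, 0, 0.8, 0, 0, 0],
    [0, 0, 1, 0, 0, 0],
    [0, 0, 1.2, 0, 0, 0],
    [0, 0, 1.2, 0, 0, 0],
  ],
)

```text
clock: 18.25
tcp_pos: [0.5005, 0.2722, 0.0846]
eef_rot: [[-0.981, -0.195, -0.001], [-0.195, 0.981, -0.001], [0.001, -0.001, -1.0]]
wrist_force: [-0.2, 0.6, -3.7]
gripper_width: 0.196
```

Call:
drive_tool(
  series=[
    [0, 0, 0.1, 0, 0, 0],
    [0, 0, 0.2, 0, 0, 0],
    [0, 0, 0.25, 0, 0, 0],
    [0, 0, 0.25, 0, 0, 0],
  ],
)

```text
clock: 18.65
tcp_pos: [0.5006, 0.2723, 0.0824]
eef_rot: [[-0.981, -0.195, -0.0], [-0.195, 0.981, -0.001], [0.001, -0.001, -1.0]]
wrist_force: [-1.0, 0.1, -3.0]
gripper_width: 0.197
```

Call:
drive_tool(
  series=[
    [0, 0, 0.05, 0, 0, 0],
    [0, 0, 0.1, 0, 0, 0],
    [0, 0, 0.1, 0, 0, 0],
  ],
)

```text
clock: 18.95
tcp_pos: [0.5006, 0.2724, 0.0824]
eef_rot: [[-0.981, -0.195, -0.0], [-0.195, 0.981, -0.001], [0.001, -0.001, -1.0]]
wrist_force: [-4.5, -1.3, 5.5]
gripper_width: 0.194
```

The floor is reached: TCP z 82.4 mm against the expected 82.2, and the force has turned upward. Release.

Call:
drive_tool(
  series=[
    [0, 0, 0, 0, 0, 0],
    [0, 0, 0, 0, 0, 0],
    [0, 0, 0, 0, 0, 0],
    [0, 0, 0, 0, 0, 0],
    [0, 0, 0, 0, 0, 0],
    [0, 0, 0, 0, 0, 0],
  ],
  fingers=5,
)

```text
clock: 19.55
tcp_pos: [0.5006, 0.2723, 0.0823]
eef_rot: [[-0.981, -0.195, -0.0], [-0.195, 0.981, -0.001], [0.001, -0.001, -1.0]]
wrist_force: [-0.2, 0.3, 0.2]
gripper_width: 0.587
```

Call:
drive_tool(
  series=[
    [0, 0, -0.5, 0, 0, 0],
    [0, 0, -2, 0, 0, 0],
    [0, 0, -5, 0, 0, 0],
    [0, 0, -9, 0, 0, 0],
    [0, 0, -13, 0, 0, 0],
    [0, 0, -17, 0, 0, 0],
    [0, 0, -20, 0, 0, 0],
    [0, 0, -20, 0, 0, 0],
    [0, 0, -20, 0, 0, 0],
  ],
)

```text
clock: 20.45
tcp_pos: [0.5012, 0.2727, 0.2844]
eef_rot: [[-0.981, -0.195, 0.003], [-0.195, 0.981, 0.0], [-0.003, -0.0, -1.0]]
wrist_force: [0.4, 0.1, -1.2]
gripper_width: 0.587
```

```bash
python3 mv.py 0.5007 0.2725 0.28 101.3; python3 snap.py c12 scene 290 100 410 220 5;python3 snap.py s12 side 200 200 340 340 4;python3 snap.py w12 wrist; python3 -c "
import cv2;cv2.imwrite('pics/w12c.png',cv2.resize(cv2.imread('pics/w12.png')[80:280,120:370],None,fx=3,fy=3,interpolation=2))"
```

```text
shift cm [ 0.06 -0.01  0.44] rot [-0.01  0.17 -0.07] rows>= 0.08948471140263034
20.45 [0.5012 0.2727 0.2844] [ 0.4  0.1 -1.2] [ 19.9   9.1  85.2  -0.   85.5 -81.4]
```

View pics/c12.png

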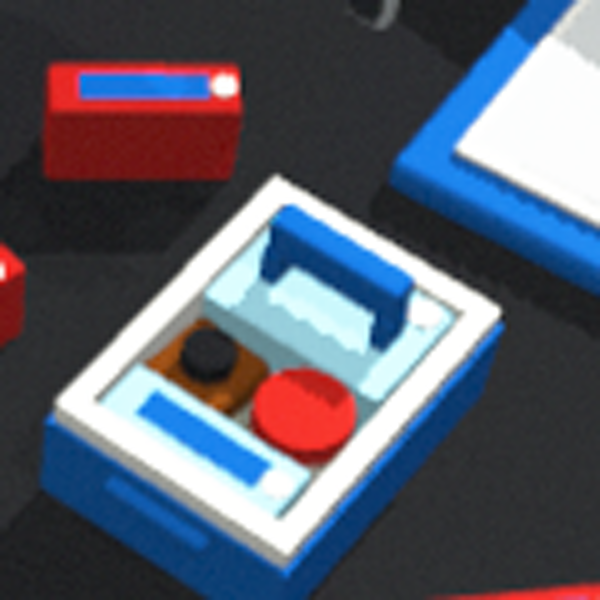

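View pics/s12.png

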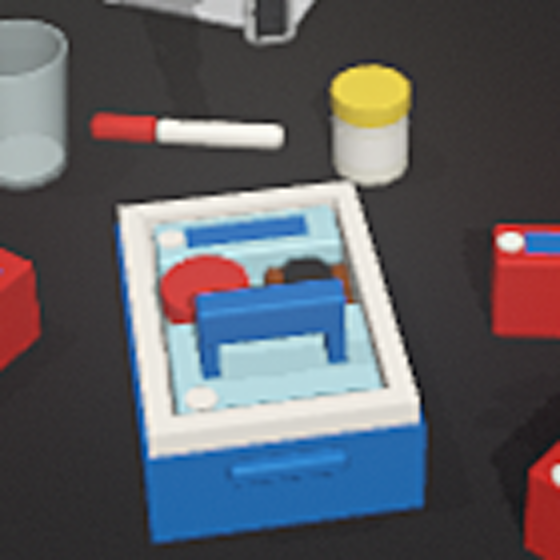

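View pics/w12c.png

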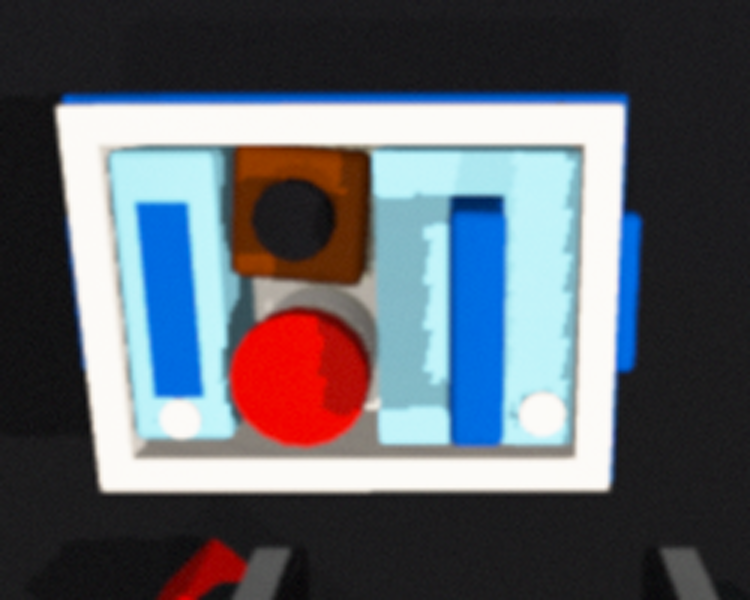

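Everything is seated and upright. The wrist view shows the lid near (220,205), the cap near (217,153), and the pack in the right half. Now to check the numbers.

Run:
```python
from h import *
f=np.load("/tmp/w12.npz"); im=f["image"]
e=lambda u,v:(u/3+120-.33,v/3+80-.33)
P=[plane(f,e(*q),.072)[0,:2] for q in[(57,105),(627,105),(611,492),(100,492)]]
print([round(float(np.linalg.norm(P[i]-P[(i+1)%4])),4) for i in range(4)])
c=np.mean(P,0);d=P[1]+P[2]-P[0]-P[3];Y=d/np.linalg.norm(d);X=np.array([Y[1],-Y[0]]);print(c,np.degrees(np.arctan2(Y[1],Y[0])))
def g(n,p,z): q=plane(f,p,z)[0,:2]-c; print(n,"x,y mm",round(1e3*X@q,1),round(1e3*Y@q,1))
g("lid",e(299,377),.072);g("cap",e(293,219),.072)
for q in[(372,150),(582,150),(572,443),(379,443)]: g("packtop",e(*q),.068)
for q in[(109,150),(217,150),(236,440),(136,440)]: g("smalltop",e(*q),.068)
for q in[(455,212),(504,212),(450,444),(500,444)]: g("bar",e(*q),.112)
g("bottle sh",e(237,272),.058);g("bottle sh",e(361,282),.058);g("bottle sh",e(370,155),.058)
s=np.load("/tmp/s12.npz");s0=np.load("/tmp/side0.npz");a=s["image"].astype(int);b=s0["image"].astype(int)
print("bystander diff",np.abs(a[190:250,180:310]-b[190:250,180:310]).max(2).mean())
```

```text
[0.1871, 0.1369, 0.1878, 0.137]
[0.50970391 0.22907971] 101.27175818429416
lid x,y mm 24.5 -18.6
cap x,y mm -31.3 -17.8
packtop x,y mm -53.8 9.2
packtop x,y mm -53.8 79.8
packtop x,y mm 50.8 79.3
packtop x,y mm 50.8 8.7
smalltop x,y mm -53.8 -79.2
smalltop x,y mm -53.8 -42.9
smalltop x,y mm 49.6 -43.6
smalltop x,y mm 49.7 -80.2
bar x,y mm -38.7 37.9
bar x,y mm -38.7 52.6
bar x,y mm 35.2 35.8
bar x,y mm 35.2 51.9
bottle sh x,y mm -10.6 -41.3
bottle sh x,y mm -6.9 2.9
bottle sh x,y mm -51.4 7.5
bystander diff 8.730512820512821
```

```bash
python3 -c "
from workcell import r
print(r.finish_job())"
```

```text
the job is handed in; nothing more can be done
None
```

The box is packed and the job is handed in at about 20.5 s of the 56 s allowed. I slid the jar and square bottle along the floor until the push stalled at about 9 N. I then gripped the large cold pack by its handle, lowered it until it pressed on the floor, let go and backed off.

Last checks from the wrist camera, in the box frame:

| Item | Measured (mm) | Limit (mm) |
|---|---|---|
| Large pack x | -1.5 | -8 to 8 |
| Large pack y | 44.3 | 36 to 52 |
| Jar y | -18.6 | below -12 |
| Bottle y | -17.8 | below -13 |
| Small pack y | about -61.5 | below -54 |

- **Large pack height:** the TCP stood at 82.4 mm on contact, against 82.2 mm expected for a pack flat on the floor.
- **Upright and bystanders:** everything in the box looked upright in all three views. In the side view the yellow-lidded jar, marker and beaker looked unmoved. The wrist force was only noise after release.

**What disagreed:**
- The side camera put the box about 10 mm off in y at first. I relied on the scene and wrist views, which agreed to about 3 mm and matched the given sizes.
- The bottle stands turned by a few degrees, so it and the jar measure 1–3 mm short of fully tight, within limits.

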